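# Cure the filled chip in the caddy lid

## Robot

A 6-joint arm with a two-finger parallel gripper is mounted at the origin on the work surface. World frame = base frame: x ahead of the robot, y to its left, z up, the work surface at z = 0. Lengths are in m, angles in rad, forces in N, time in s.
With the tool pointing down it reaches from about 0.35 to 0.975 m from the base axis. Payload 4.9 kg.
Tool frame: the origin (TCP) lies on the centre line of the jaws, within the pads' length; the fingertips stand 11 mm ahead of it and the grasp point (between the pads) lies 8 mm behind it; z points along the fingers, y is the direction in which the jaws open and shut (so a half turn about z gives the same grasp; the last joint's range is limited). The gripper opens to 85 mm and grips with 20 to 120 N. Pads are 22 mm wide; open, the fingers measure 114 mm over their backs; the gripper's body (76 mm by 85 mm) begins 54 mm behind the grasp point. The pads swing forward as they close: fully open they stand 13 mm farther back than shut.
Start: joints at [-1.229, 0.053, 1.613, -0, 1.476, -0.119], TCP at [0.278, -0.56, 0.242] pointing down, gripper open.
Joint ranges: [-3.01, 3.01], [-1.01, 2.22], [0.06, 2.58], [-1.02, 4.17], [0.09, 2.62], [-3.14, 3.14]. Speed limits (rad/s): [2.57, 2.57, 3.14, 3.14, 3.14, 3.14].

## Interface

Orientations are given as a rotation vector (axis times angle).
In Python, from station import ctrl gives the robot as it stands.
- The arm moves only by the tool send_rows, never from a script. Its argument "series" is a list of rows, each an object of numbers: "tx", "ty", "tz": the shift along the tool's x, y, z in cm; "wx", "wy", "wz": the turn, a rotation vector about the tool's x, y, z in rad; "jaw": the closure, from 0 (fully open) to 1 (shut). In form: [{"tx": .., "ty": .., "tz": .., "wx": .., "wy": .., "wz": .., "jaw": ..}, ...]. A call has 1 to 5 rows; each row shifts and turns the pose as measured when the row begins, along the tool's axes as they then stand; what a row does not reach is not made up. A row lasts 1/8 s, in which the tool goes at most 62.5 mm and 10.7 degrees, less where a joint would pass 70% of its speed; a pose out of reach is approached as far as the arm can. A call is refused whole if a number of a shift passes 6.25 or a number of a turn 0.188, either way. A call with a gripper value outside its range is refused whole. The fingers move at their own pace and stop on an object; "squeeze" is the grip in N (left out, the last holds). Time passes only in rows, so rows that do not move let the fingers close. It gives the time, the measured TCP pose, the force and the opening at its end, in the units of the state.
- ctrl.get_obs(): the state, without advancing time (a new reading comes with each control period).
- ctrl.get_image(name): name is "side" or "top"; returns the picture (480x640x3 uint8, red, green, blue); there is no depth.
- ctrl.camera_info(name): a dict with "mtx" (3x3 intrinsics, pixels), "R" (3x3) and "t" (3): a world point X has camera coordinates R X + t. Camera axes: x right, y down, z forward; pixel columns grow to the right and rows downward; lengths in m; the calibration is good to about 2 mm. A picture is of the moment at which its call begins. camera_info takes no time and is no camera call.
- ctrl.finish_job(): hands the job in, once; it reports no verdict.
The state is a dict: "t": time; "q": joint angles; "dq": joint speeds; "effort": joint torques, N m; "tool_pos": TCP position; "tool_rot": TCP orientation; "contact_force": force on the tool from outside, world axes, zero at the start; "wrist_torque": the same for the moment, N m; "opening": finger opening in m.
Only numpy, scipy, OpenCV 4.12 (cv2) and the standard library are available. Lean on these libraries where they do the work, as an engineer would, in place of code of your own. Each camera call takes 0.05 s, during which the arm holds its last target.

## Task

I have filled a chip in the lid of the smoked acrylic caddy: shut the lid fully, then take the curing torch from its stand and hold it upright on the lid with the tip of its amber nose centred in the yellow ring, pressing lightly so that the sprung nose goes in about half its travel without bottoming. Keep it steady there for three seconds and finish still holding it pressed on the spot; do not let go. Acrylic cracks, so push on it gently, and leave the bowl, the steel fidget cube and the things in the lower cube where they are.

Things in the scene. Friction and masses are not known exactly. Their poses are not given: they have to be found in the camera images.
- caddy: two stacked cubes of smoked acrylic, each 130 x 130 x 115 mm in 4 mm sheet, fixed to the cabinet. Origin: centre of the stack's underside, on the cabinet top; z up, -x is the front. The lower cube is open to the front, the upper one has an open top (rim at z = 234 mm) with a hinged lid
- lid (a joint): angle of the smoked lid (130 x 130 x 4 mm), rad: 0 is shut, flat on the rim; it grows as the front edge swings up and back, to 1.7. The hinge lies along the caddy's y axis at the top of its back (+x) wall. It has friction (about 0.13 N m): the lid stays where it is left and closes under about 0.6 to 1.5 N pushed down on its front edge; no latch. It starts about half open
- lid_hinge (a point): middle of the lid's hinge line, at the rim of the caddy's back wall (underside of the lid); moves with the lid: its z axis is square to the lid, out of its top face, and its x axis points from the front edge to the hinge
- lid_front (a point): middle of the lid's front edge, on its top face, 130 mm from the hinge; a flat finger tab, 40 mm wide and as thick as the lid, stands out 10 mm further. Moves with the lid, axes as lid_hinge
- spot (a point): the filled chip: a white dot 7 mm across within a yellow ring of 28 mm diameter drawn on the lid's top face, 82 mm from the hinge line and 20 mm to the caddy's +y side of the lid's middle. The point is the dot's centre, on the top face; moves with the lid, z axis out of the top face (straight up when shut, 238 mm above the cabinet)
- dock: white charging stand, fixed: a disc 84 mm wide and 8 mm high with an upright tube 40 to 44 mm wide whose mouth is 58 mm above the cabinet. Origin: centre of its underside. The torch stands loosely in the tube with its collar on the tube's mouth
- torch_grip (a point): the curing torch, grip point: on the axis of the dark barrel (24 mm diameter), 83 mm above the tip of the nose; z axis runs along the torch, away from the nose (up while it stands). The torch is 118 mm long and weighs 0.1 to 0.16 kg: the barrel reaches 35 mm above this point and, above the collar (33 mm diameter, 32 to 37 mm below this point), can be gripped anywhere. Nose down in its stand at the start; lift it straight up by 50 mm to clear
- nose_tip (a point): centre of the flat end of the torch's amber nose (18 mm diameter), the lowest point of the torch; moves with the nose. z axis up along the torch
- nose (a joint): how far the sprung nose is pushed into the barrel, m: 0 out, 0.012 bottomed. It takes about 0.9 N to start it and 0.3 N more per mm: 2.7 N at half travel, 4.5 N at the bottom
- bowl: blue ceramic bowl, 110 mm across and 48 mm high, loose; origin: centre of its underside. Leave it alone
- fidget_mid (a point): centre of the steel fidget cube, 32 mm, loose. Leave it alone
- remote: grey remote, 112 x 34 x 14 mm, lying loose in the lower cube; origin: centre of its underside. Leave it alone
- powerbank: black power bank, 105 x 56 x 18 mm, lying loose in the lower cube; origin: centre of its underside. Leave it alone
Mind the look-alikes: they are no part of the job. Of the things that look like the part that bears torch_grip, the largest one is meant. What is shaped like the caddy but blue is not meant.

How it is judged:
By the outcome, as a careful person would: the job done as asked, in the order asked, and still so for the second after the job is handed in, while the arm keeps its last pose, push and grip.
It also fails if it takes over 70 s, if anything falls off the work surface, if the arm or the gripper's body presses on something with over 40 N, if the wrist force passes 120 N, or if a joint passes its speed limit or range.

## Working session

There is one attempt and no reset: what is moved stays moved. The work goes in short steps, Python scripts to look and compute and a tool call to move; the robot and the scene stay as the last step left them, time stands still between calls to the robot, and variables do not carry over. Pictures are saved under pics/ and viewed, and the job is handed in when it is done.

Besides the shell and the picture viewer there is one more tool, called after "Emit:" in YAML: its name, and indented under it one key for each argument. send_rows: Moves the arm, as the interface text tells. Its arguments: {"type":"object","properties":{"series":{"type":"array"},"squeeze":{"type":"number"}},"required":["series"]}

```bash
ls; mkdir -p pics; python3 - <<'E'
from station import ctrl
import cv2
o=ctrl.get_obs()
for k in o: print(k,o[k])
for n in("side","top"):
    cv2.imwrite(f"pics/{n}0.png",ctrl.get_image(n)[:,:,::-1]); print(n,ctrl.camera_info(n))
E
```

```text
pics
t 0.0
q [-1.22900510e+00  5.33483690e-02  1.61430030e+00 -5.96226738e-06
  1.47599787e+00 -1.19010201e-01]
dq [-6.34969253e-05  9.15594234e-04  9.19727674e-04  7.11815299e-04
 -2.14551450e-03  7.58792414e-04]
effort [-2.36122207e-03 -3.93689311e+01 -3.70171666e+01 -2.30920614e-04
  6.98844626e-03 -1.61411950e-06]
tool_pos [ 0.27770603 -0.55924159  0.24106449]
tool_rot [-3.05658915e+00 -7.16973074e-01  3.67655443e-04]
contact_force [ 0.27249693  0.05536911 -0.35784967]
wrist_torque [-0.00088442  0.04142877  0.03512877]
opening 0.08558017902057091
side {'mtx': array([[448.72725535,   0.        , 312.58017928],
       [  0.        , 448.72725535, 245.75438035],
       [  0.        ,   0.        ,   1.        ]]), 'R': array([[-0.92439843, -0.38092986, -0.01949314],
       [-0.21568878,  0.56419273, -0.79697234],
       [ 0.31458845, -0.73251554, -0.60370117]]), 't': array([0.48429326, 0.25013334, 1.04333792])}
top {'mtx': array([[529.54747519,   0.        , 321.77369958],
       [  0.        , 529.54747519, 233.04391284],
       [  0.        ,   0.        ,   1.        ]]), 'R': array([[-2.69776051e-02, -9.99628642e-01, -3.84539982e-03],
       [-9.90562282e-01,  2.72496596e-02, -1.34327290e-01],
       [ 1.34382192e-01,  1.85279430e-04, -9.90929560e-01]]), 't': array([-0.00147365,  0.54725221,  1.28628726])}
```

View pics/side0.png

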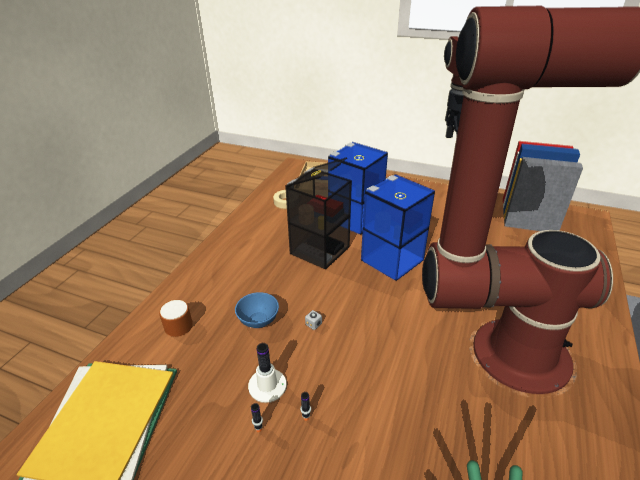

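View pics/top0.png

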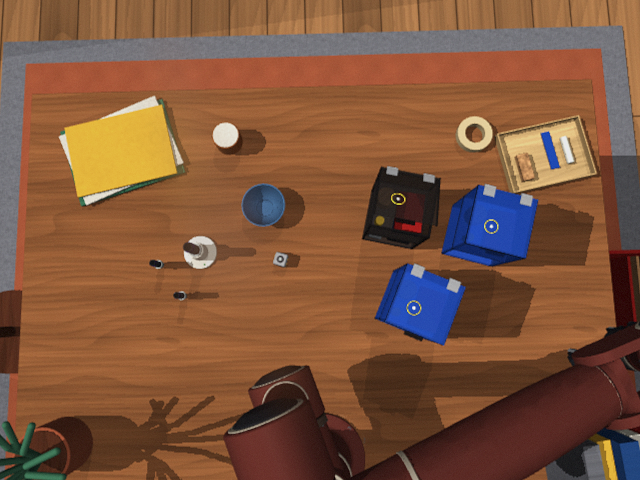

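```bash
python3 - <<'E'
import cv2,numpy as np
t=cv2.imread("pics/top0.png");s=cv2.imread("pics/side0.png")
a=cv2.resize(t[155:260,350:450],(560,588),interpolation=cv2.INTER_CUBIC)
cv2.imwrite("pics/c1.png",a)
b=cv2.resize(s[160:270,280:360],(436,600),interpolation=cv2.INTER_CUBIC)
cv2.imwrite("pics/c2.png",b)
c=cv2.resize(t[220:310,140:230],(390,390),interpolation=cv2.INTER_CUBIC)
d=cv2.resize(s[335:435,225:325],(390,390),interpolation=cv2.INTER_CUBIC)
cv2.imwrite("pics/c3.png",np.hstack([c,d]))
E
```

```text
(no output)
```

View pics/c1.png

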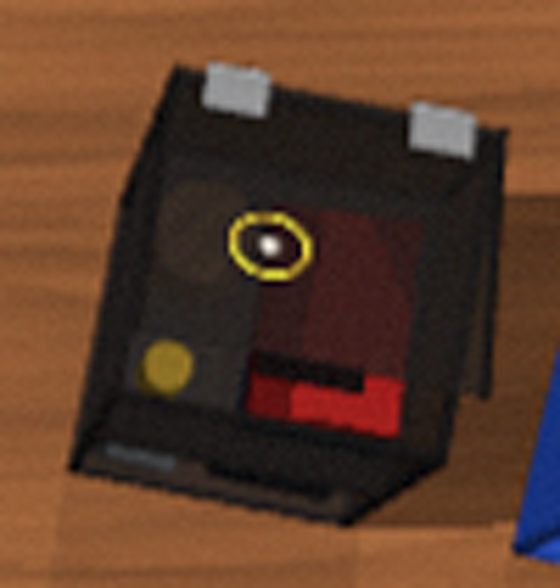

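View pics/c2.png

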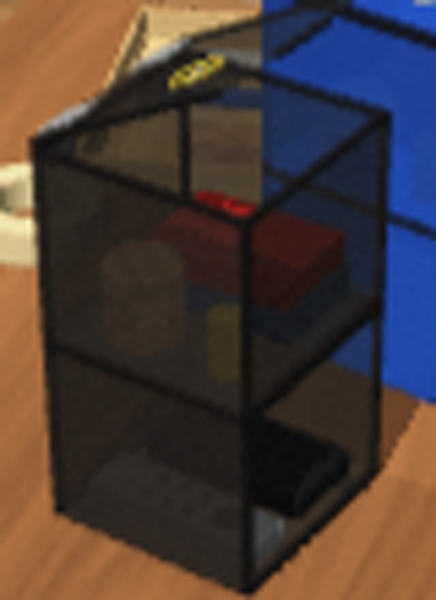

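View pics/c3.png

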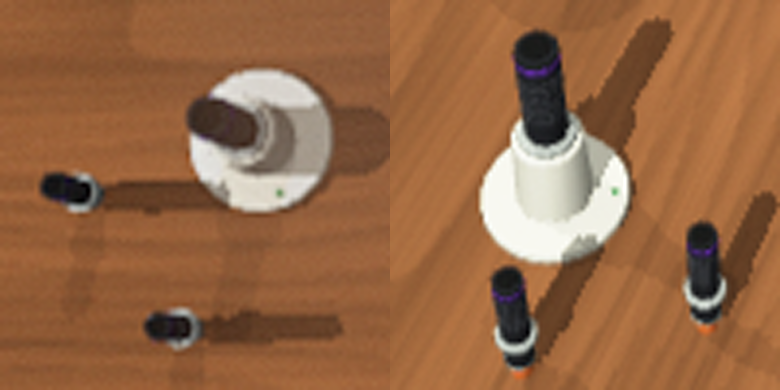

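```bash
cat > h.py <<'E'
import numpy as np,cv2
from station import ctrl
CI={n:ctrl.camera_info(n) for n in("side","top")}
def ray(n,u,v):
    c=CI[n]; d=c["R"].T@np.linalg.inv(c["mtx"])@np.array([u,v,1.]); return -c["R"].T@c["t"],d/np.linalg.norm(d)
def onz(n,u,v,z):
    o,d=ray(n,u,v); return o+d*(z-o[2])/d[2]
def tri(a,b):
    (o1,d1),(o2,d2)=ray("top",*a),ray("side",*b)
    A=np.stack([d1,-d2],1); k=np.linalg.lstsq(A,o2-o1,rcond=None)[0]
    p,q=o1+k[0]*d1,o2+k[1]*d2; return (p+q)/2,np.linalg.norm(p-q)
def proj(n,X):
    c=CI[n]; p=c["mtx"]@(c["R"]@np.asarray(X)+c["t"]); return p[:2]/p[2]
E
python3 - <<'E'
from h import *
np.set_printoptions(precision=4,suppress=True)
t=cv2.imread("pics/top0.png");s=cv2.imread("pics/side0.png")
def yel(img,x0,x1,y0,y1):
    h=cv2.cvtColor(img[y0:y1,x0:x1],cv2.COLOR_BGR2HSV)
    m=cv2.inRange(h,(22,130,90),(36,255,255)); n,l,st,c=cv2.connectedComponentsWithStats(m)
    return [(st[i].tolist(),(c[i]+[x0,y0]).tolist()) for i in range(1,n) if st[i][4]>4]
print(yel(t,380,415,185,215)); print(yel(s,295,335,160,185))
bl=onz("top",381.3,167.1,.236);br=onz("top",440.2,178.2,.236)
print(bl,br,np.linalg.norm(bl-br),np.degrees(np.arctan2(*(br-bl)[:2])))
print("cam",ray("top",0,0)[0],ray("side",0,0)[0])
def ell(img,x0,x1,y0,y1):
    h=cv2.cvtColor(img[y0:y1,x0:x1],cv2.COLOR_BGR2HSV)
    m=cv2.inRange(h,(22,110,70),(36,255,255)); p=cv2.findNonZero(m); 
    (c,ax,an)=cv2.fitEllipse(cv2.convexHull(p)); return (c[0]+x0,c[1]+y0),ax,an
a=ell(t,380,415,185,215);b=ell(s,305,330,160,182);print(a,b)
S,e=tri(a[0],b[0]);print("spot",S,e)
# dock
for nm,img,x0,y0,x1,y1 in(("top",t,175,225,225,275),("side",s,240,360,295,405)):
    h=cv2.cvtColor(img[y0:y1,x0:x1],cv2.COLOR_BGR2HSV); m=cv2.inRange(h,(0,0,140),(180,60,255))
    p=cv2.convexHull(cv2.findNonZero(m)); c,ax,an=cv2.fitEllipse(p); u=(c[0]+x0,c[1]+y0); print(nm,u,ax,an,onz(nm,*u,.008))
E
```

```text
[([11, 8, 15, 12, 64], [397.515625, 198.59375])]
[([16, 10, 10, 6, 29], [315.55172413793105, 172.55172413793105])]
[ 0.6598 -0.1485  0.236 ] [ 0.6318 -0.2739  0.236 ] 0.12844963292268605 -167.41366568943778
cam [ 0.3692 -0.0166  1.3481] [0.1734 0.8076 0.8387]
((397.72090911865234, 198.37683582305908), (11.609018325805664, 15.005722045898438), 105.79192352294922) ((315.14043712615967, 172.7888469696045), (3.3288638591766357, 11.225656509399414), 62.02869415283203)
spot [ 0.5827 -0.1749  0.2749] 0.0002787047264196867
top (199.69043922424316, 251.9003448486328) (31.901395797729492, 33.160980224609375) 23.900033950805664 [0.5111 0.2954 0.008 ]
side (266.37202072143555, 383.11337089538574) (36.97017288208008, 38.51969909667969) 38.40287399291992 [0.5111 0.2963 0.008 ]
```

```bash
cat >> h.py <<'E'
from scipy.spatial.transform import Rotation as Ro
np.set_printoptions(precision=4,suppress=True)
def delta(target,say=True):
    o=ctrl.get_obs(); R=Ro.from_rotvec(o["tool_rot"]).as_matrix()
    d=R.T@(np.array(target)-o["tool_pos"])*100
    z=R[:,2]; tilt=R.T@np.cross(z,[0,0,-1])
    print("t %.2f pos %s F %s open %.4f | d cm %s tilt-corr %s"%(o["t"],o["tool_pos"],o["contact_force"],o["opening"],d,tilt)); return R
E
python3 - <<'E'
from h import *
hm=np.array([.6458,-.2112]);cx=np.array([.976,-.218]);cy=np.array([.218,.976])
print("push pt fwd112",hm-cx*.112,"spot shut",hm-cx*.082+cy*.02)
print(delta([.2777,-.5592,.40])); 
for f in(.105,.112): delta([*(hm-cx*f),.37])
for x in((490,226),(414,308)): print(onz("top",*x,.238))
for th in(.45,.5):
  for l in(.065,-.065):
    p=hm-cx*.13*np.cos(th)+cy*l; X=[*p,.234+.13*np.sin(th)]; print(th,l,proj("top",X),proj("side",X))
E
```

```text
push pt fwd112 [ 0.5365 -0.1868] spot shut [ 0.5701 -0.1738]
t 0.10 pos [ 0.2777 -0.5593  0.2412] F [ 0.6598  0.0978 -0.1643] open 0.0853 | d cm [  0.0073  -0.0381 -15.882 ] tilt-corr [-0.0018 -0.0002  0.    ]
[[ 0.8957  0.4446 -0.0006]
 [ 0.4446 -0.8957  0.0018]
 [ 0.0002 -0.0018 -1.    ]]
t 0.10 pos [ 0.2777 -0.5593  0.2412] F [ 0.6598  0.0978 -0.1643] open 0.0853 | d cm [ 40.2887 -21.4448 -12.8335] tilt-corr [-0.0018 -0.0002  0.    ]
t 0.10 pos [ 0.2777 -0.5593  0.2412] F [ 0.6598  0.0978 -0.1643] open 0.0853 | d cm [ 39.7446 -21.8852 -12.8328] tilt-corr [-0.0018 -0.0002  0.    ]
[ 0.525  -0.3728  0.238 ]
[ 0.3576 -0.2034  0.238 ]
0.45 0.065 [373.5988 215.4146] [320.8187 178.9526]
0.45 -0.065 [437.0599 227.5579] [347.8149 159.3627]
0.5 0.065 [374.13  213.505] [319.8198 176.5993]
0.5 -0.065 [437.9118 225.7024] [346.9322 157.1388]
```

Emit:
send_rows:
  series:
    - {"tz": -6,"jaw": 1}
    - {"tz": -6,"jaw": 1}
    - {"tx": 6,"ty": -3,"tz": -1,"jaw": 1}
    - {"tx": 6,"ty": -3.5,"jaw": 1}
    - {"tx": 6,"ty": -3.5,"jaw": 1}

```text
invalid input at $.series[0]: expected keys tx, ty, tz, wx, wy, wz, jaw
```

Emit:
send_rows:
  series:
    - {"tx": 6,"ty": -3.5,"jaw": 1}
    - {"tx": 6,"ty": -3.5,"jaw": 1}
    - {"tx": 6,"ty": -3,"jaw": 1}
    - {"tx": 0,"ty": 0,"jaw": 1}

```text
invalid input at $.series[0]: expected keys tx, ty, tz, wx, wy, wz, jaw
```

```bash
python3 - <<'E'
from h import *
delta([.5400,-.1870,.335])
E
```

```text
t 0.10 pos [ 0.2777 -0.5593  0.2412] F [ 0.6598  0.0978 -0.1643] open 0.0853 | d cm [ 40.0488 -21.7033  -9.3331] tilt-corr [-0.0018 -0.0002  0.    ]
```

All keys are required.

Emit:
send_rows:
  series:
    - {"tx": 0,"ty": 0,"tz": -6,"wx": 0,"wy": 0,"wz": 0,"jaw": 1}
    - {"tx": 0,"ty": 0,"tz": -6,"wx": 0,"wy": 0,"wz": 0,"jaw": 1}
    - {"tx": 6,"ty": -3,"tz": -1,"wx": 0,"wy": 0,"wz": 0,"jaw": 1}
    - {"tx": 6,"ty": -3.5,"tz": 0,"wx": 0,"wy": 0,"wz": 0,"jaw": 1}
    - {"tx": 6,"ty": -3.5,"tz": 0,"wx": 0,"wy": 0,"wz": 0,"jaw": 1}

```text
t: 0.72
tool_pos: [0.3845, -0.4029, 0.3699]
tool_rot: [-3.051, -0.703, -0.0]
contact_force: [1.4, -0.2, 0.1]
opening: -0.0002
```

Emit:
send_rows:
  series:
    - {"tx": 6,"ty": -3.5,"tz": 0,"wx": 0,"wy": 0,"wz": 0,"jaw": 1}
    - {"tx": 6,"ty": -3.5,"tz": 0,"wx": 0,"wy": 0,"wz": 0,"jaw": 1}
    - {"tx": 4,"ty": -2,"tz": 0,"wx": 0,"wy": 0,"wz": 0,"jaw": 1}
    - {"tx": 0,"ty": 0,"tz": 0,"wx": 0,"wy": 0,"wz": 0,"jaw": 1}

```text
t: 1.23
tool_pos: [0.4827, -0.258, 0.3695]
tool_rot: [-3.048, -0.71, 0.001]
contact_force: [-0.6, -0.2, -0.2]
opening: -0.0002
```

```bash
python3 - <<'E'
from h import *
delta([.5400,-.1870,.335])
E
```

```text
t 1.23 pos [ 0.4827 -0.258   0.3695] F [-0.6366 -0.1839 -0.2428] open -0.0002 | d cm [ 8.2677 -3.7906  3.5111] tilt-corr [-0.012  -0.0024 -0.    ]
```

Emit:
send_rows:
  series:
    - {"tx": 5,"ty": -2,"tz": 0,"wx": -0.012,"wy": -0.002,"wz": 0,"jaw": 1}
    - {"tx": 3,"ty": -1.5,"tz": 0,"wx": 0,"wy": 0,"wz": 0,"jaw": 1}
    - {"tx": 0,"ty": 0,"tz": 0,"wx": 0,"wy": 0,"wz": 0,"jaw": 1}

```text
t: 1.6
tool_pos: [0.5392, -0.1917, 0.3681]
tool_rot: [3.061, 0.708, -0.004]
contact_force: [0.1, 0.7, 0.0]
opening: 0.0001
```

```bash
python3 - <<'E'
from h import *
delta([.5400,-.1870,.32])
cv2.imwrite("pics/s1.png",cv2.resize(ctrl.get_image("side")[100:280,230:430,::-1],None,fx=3,fy=3))
E
```

```text
t 1.60 pos [ 0.5392 -0.1917  0.3681] F [0.1058 0.6974 0.0232] open 0.0001 | d cm [ 0.2941 -0.3837  4.8075] tilt-corr [-0.0004  0.0025  0.    ]
```

View pics/s1.png

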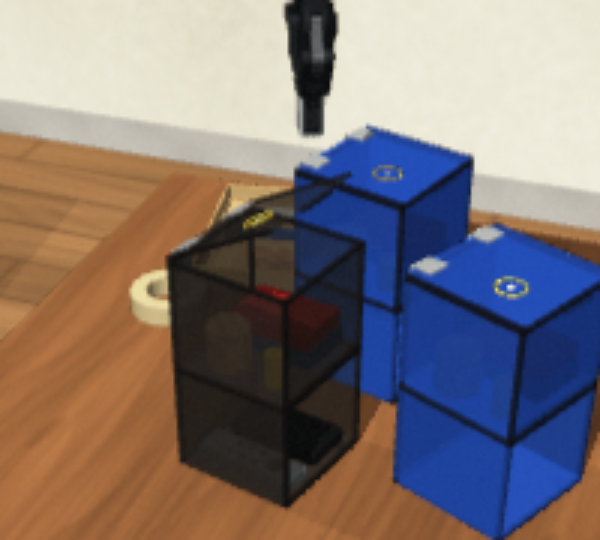

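The picture shows the closed fingertips (crop 312,132) above the smoked lid's front edge (about 325,190), with the lid half open. Next I'll lower the arm.

Emit:
send_rows:
  series:
    - {"tx": 0.3,"ty": -0.4,"tz": 2,"wx": 0,"wy": 0,"wz": 0,"jaw": 1}
    - {"tx": 0,"ty": 0,"tz": 1.5,"wx": 0,"wy": 0,"wz": 0,"jaw": 1}
    - {"tx": 0,"ty": 0,"tz": 0.8,"wx": 0,"wy": 0,"wz": 0,"jaw": 1}
    - {"tx": 0,"ty": 0,"tz": 0.8,"wx": 0,"wy": 0,"wz": 0,"jaw": 1}

```text
t: 2.15
tool_pos: [0.5372, -0.1905, 0.3124]
tool_rot: [-3.063, -0.698, 0.008]
contact_force: [-1.4, -0.9, 0.4]
opening: -0.0001
```

Emit:
send_rows:
  series:
    - {"tx": 0,"ty": 0,"tz": 0.8,"wx": 0,"wy": 0,"wz": 0,"jaw": 1}
    - {"tx": 0,"ty": 0,"tz": 0.8,"wx": 0,"wy": 0,"wz": 0,"jaw": 1}
    - {"tx": 0,"ty": 0,"tz": 0.8,"wx": 0,"wy": 0,"wz": 0,"jaw": 1}

```text
t: 2.52
tool_pos: [0.5372, -0.1909, 0.2876]
tool_rot: [3.062, 0.698, -0.006]
contact_force: [-0.7, -0.6, 1.1]
opening: -0.0004
```

```bash
python3 - <<'E'
from h import *
delta([.5400,-.1870,.249])
E
```

```text
t 2.52 pos [ 0.5372 -0.1909  0.2876] F [-0.7088 -0.5542  1.1245] open -0.0004 | d cm [ 0.4383 -0.2338  3.8612] tilt-corr [-0.0001  0.0042  0.    ]
```

Emit:
send_rows:
  series:
    - {"tx": 0.1,"ty": 0,"tz": 0.8,"wx": 0,"wy": 0,"wz": 0,"jaw": 1}
    - {"tx": 0,"ty": 0,"tz": 0.8,"wx": 0,"wy": 0,"wz": 0,"jaw": 1}
    - {"tx": 0,"ty": 0,"tz": 0.6,"wx": 0,"wy": 0,"wz": 0,"jaw": 1}
    - {"tx": 0,"ty": 0,"tz": 0.5,"wx": 0,"wy": 0,"wz": 0,"jaw": 1}

```text
t: 3.02
tool_pos: [0.538, -0.1904, 0.2586]
tool_rot: [3.062, 0.698, -0.007]
contact_force: [-0.0, -1.1, 0.9]
opening: 0.0001
```

```bash
python3 - <<'E'
from h import *
delta([.5400,-.1870,.249])
cv2.imwrite("pics/s2.png",cv2.resize(ctrl.get_image("side")[130:280,230:430,::-1],None,fx=4,fy=4))
E
```

```text
t 3.02 pos [ 0.538  -0.1904  0.2586] F [-0.0188 -1.1459  0.9402] open 0.0001 | d cm [ 0.3292 -0.2209  0.9623] tilt-corr [-0.0003  0.0044 -0.    ]
```

View pics/s2.png

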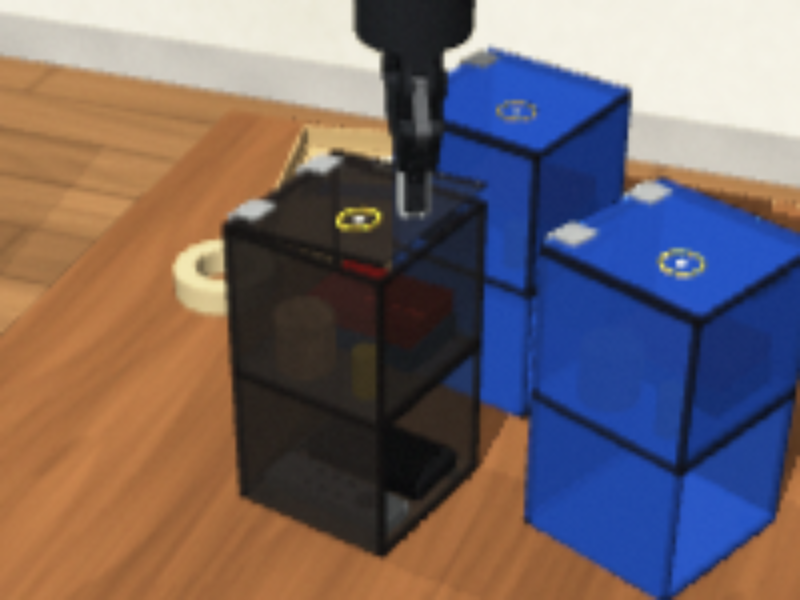

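The lid is nearly shut, with the fingertips pressing near its front (crop 412,212) and a small gap left. I'll finish in small steps.

Emit:
send_rows:
  series:
    - {"tx": 0,"ty": 0,"tz": 0.4,"wx": 0,"wy": 0,"wz": 0,"jaw": 1}
    - {"tx": 0,"ty": 0,"tz": 0.2,"wx": 0,"wy": 0,"wz": 0,"jaw": 1}

```text
t: 3.32
tool_pos: [0.5378, -0.1904, 0.2516]
tool_rot: [3.063, 0.698, -0.008]
contact_force: [-0.5, -0.4, 0.5]
opening: 0.0008
```

Emit:
send_rows:
  series:
    - {"tx": 0,"ty": 0,"tz": 0.15,"wx": 0,"wy": 0,"wz": 0,"jaw": 1}

```text
t: 3.45
tool_pos: [0.5378, -0.1904, 0.2501]
tool_rot: [3.063, 0.698, -0.008]
contact_force: [-1.0, 0.1, 0.2]
opening: 0.0002
```

Emit:
send_rows:
  series:
    - {"tx": 0,"ty": 0,"tz": 0.1,"wx": 0,"wy": 0,"wz": 0,"jaw": 1}

```text
t: 3.58
tool_pos: [0.5379, -0.1904, 0.2491]
tool_rot: [3.063, 0.698, -0.008]
contact_force: [-1.2, -0.6, 0.7]
opening: -0.0
```

Emit:
send_rows:
  series:
    - {"tx": 0,"ty": 0,"tz": 0.07,"wx": 0,"wy": 0,"wz": 0,"jaw": 1}

```text
t: 3.7
tool_pos: [0.5379, -0.1904, 0.249]
tool_rot: [3.063, 0.698, -0.007]
contact_force: [-1.9, 0.9, 4.6]
opening: -0.0003
```

```bash
python3 - <<'E'
from h import *
delta([.5400,-.1870,.249])
t=ctrl.get_image("top")[155:260,350:450,::-1];s=ctrl.get_image("side")[150:260,280:380,::-1]
cv2.imwrite("pics/s3.png",np.hstack([cv2.resize(t,(400,420),interpolation=2),cv2.resize(s,(382,420),interpolation=2)]))
delta([.5400,-.1870,.249])
E
```

```text
t 3.70 pos [ 0.5379 -0.1904  0.249 ] F [-1.9375  0.8996  4.639 ] open -0.0003 | d cm [ 0.3379 -0.2135 -0.0011] tilt-corr [-0.0006  0.0047 -0.    ]
t 3.80 pos [ 0.5379 -0.1904  0.249 ] F [-3.0263  0.4761  3.0274] open -0.0001 | d cm [ 0.3384 -0.2134  0.0008] tilt-corr [-0.0005  0.0046 -0.    ]
```

View pics/s3.png

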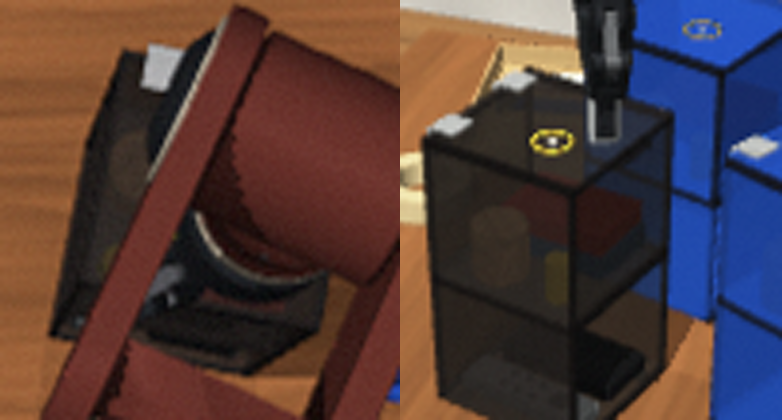

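The side picture shows the lid flat on the rim. The tip stopped at z 0.238 while the force jumped to 4.6 N, so the lid is shut. I'll retreat and go to the dock.

Emit:
send_rows:
  series:
    - {"tx": 0,"ty": 0,"tz": -3,"wx": 0,"wy": 0,"wz": 0,"jaw": 1}
    - {"tx": 0,"ty": 0,"tz": -5,"wx": 0,"wy": 0.005,"wz": 0,"jaw": 0.3}
    - {"tx": 2,"ty": -5,"tz": 0,"wx": 0,"wy": 0,"wz": 0,"jaw": 0}
    - {"tx": 2.5,"ty": -6,"tz": 0,"wx": 0,"wy": 0,"wz": 0,"jaw": 0}
    - {"tx": 2.5,"ty": -6,"tz": 0,"wx": 0,"wy": 0,"wz": 0,"jaw": 0}

```text
t: 4.42
tool_pos: [0.5288, -0.0094, 0.33]
tool_rot: [-3.065, -0.685, -0.004]
contact_force: [0.2, 0.5, 1.0]
opening: 0.0727
```

```bash
python3 - <<'E'
from h import *
R=delta([.511,.296,.25]);print(R,ctrl.get_obs()["q"])
t=ctrl.get_image("top")
cv2.imwrite("pics/t4.png",t[:,:,::-1])
E
```

```text
t 4.42 pos [ 0.5288 -0.0094  0.33  ] F [0.1628 0.4508 1.0091] open 0.0727 | d cm [ 11.3638 -28.384    8.0559] tilt-corr [-0.0007 -0.0029 -0.    ]
[[ 0.9049  0.4257  0.0024]
 [ 0.4257 -0.9049  0.0019]
 [ 0.0029 -0.0007 -1.    ]] [-0.1596 -0.217   1.7228  0.0022  1.6338  0.9716]
```

View pics/t4.png

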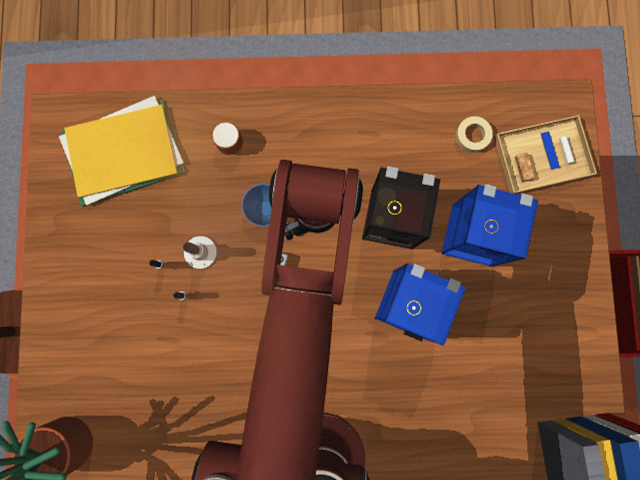

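The lid is shut, with its ring at about (394,208) and not covered. I'll measure the spot and the torch top.

```bash
python3 - <<'E'
from h import *
t=cv2.imread("pics/t4.png");s=cv2.cvtColor(ctrl.get_image("side"),cv2.COLOR_RGB2BGR)
cv2.imwrite("pics/s4.png",s)
def ell(img,x0,x1,y0,y1):
    h=cv2.cvtColor(img[y0:y1,x0:x1],cv2.COLOR_BGR2HSV)
    m=cv2.inRange(h,(22,110,70),(36,255,255)); p=cv2.findNonZero(m)
    (c,ax,an)=cv2.fitEllipse(cv2.convexHull(p)); return (c[0]+x0,c[1]+y0),ax
a=ell(t,380,410,193,222); b=ell(s,300,335,170,205)
print(a,b,onz("top",*a[0],.238),onz("side",*b[0],.238),tri(a[0],b[0]))
# white dot
for n,img,(c,_) in(("top",t,a),("side",s,b)):
    x,y=int(round(c[0])),int(round(c[1])); g=img[y-3:y+4,x-3:x+4].min(2).astype(float); g=np.clip(g-100,0,None)
    yy,xx=np.mgrid[y-3:y+4,x-3:x+4]; u=((g*xx).sum()/g.sum(),(g*yy).sum()/g.sum()); print(n,u,onz(n,*u,.238))
for z in(.012,.063,.095,.130): print(z,proj("top",[.511,.296,z]),proj("side",[.511,.296,z]))
c=cv2.resize(t[230:275,175:225],(400,360),interpolation=2);d=cv2.resize(s[335:405,240:290],(257,360),interpolation=2)
cv2.imwrite("pics/c5.png",np.hstack([c,d]))
E
```

```text
((394.31702995300293, 207.1690216064453), (14.282005310058594, 14.856634140014648)) ((319.2361183166504, 186.65075492858887), (7.024783611297607, 10.637590408325195)) [ 0.5711 -0.1723  0.238 ] [ 0.5698 -0.1703  0.238 ] (array([ 0.571 , -0.1726,  0.2366]), np.float64(0.0006334601263171454))
top (np.float64(394.2279835390946), np.float64(207.2650205761317)) [ 0.5709 -0.1721  0.238 ]
side (np.float64(319.52681388012616), np.float64(186.4416403785489)) [ 0.5694 -0.1717  0.238 ]
0.012 [199.0797 251.783 ] [266.3058 381.9049]
0.063 [194.2023 249.709 ] [264.335  367.1068]
0.095 [190.9423 248.3228] [263.0317 357.3214]
0.13 [187.1837 246.7246] [261.5428 346.1423]
```

View pics/c5.png

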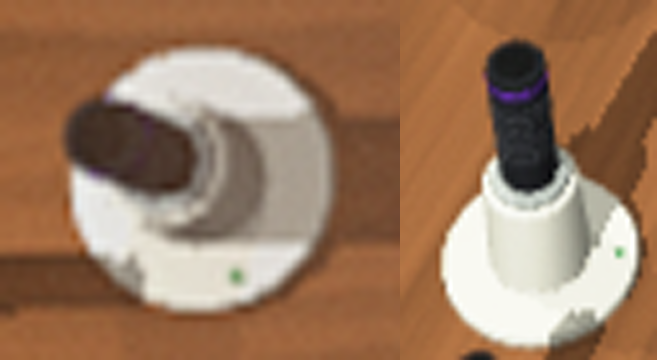

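Emit:
send_rows:
  series:
    - {"tx": 2.3,"ty": -5.7,"tz": 0,"wx": 0,"wy": 0,"wz": 0,"jaw": 0}
    - {"tx": 2.3,"ty": -5.7,"tz": 0,"wx": 0,"wy": 0,"wz": 0,"jaw": 0}
    - {"tx": 2.3,"ty": -5.7,"tz": 0,"wx": 0,"wy": 0,"wz": 0,"jaw": 0}
    - {"tx": 2.3,"ty": -5.7,"tz": 0,"wx": 0,"wy": 0,"wz": 0,"jaw": 0}
    - {"tx": 2,"ty": -5,"tz": 0,"wx": 0,"wy": 0,"wz": 0,"jaw": 0}

```text
t: 5.15
tool_pos: [0.5117, 0.2926, 0.3292]
tool_rot: [-3.065, -0.685, -0.009]
contact_force: [0.4, 0.7, -0.1]
opening: 0.0855
```

Emit:
send_rows:
  series:
    - {"tx": 0,"ty": 0,"tz": 0,"wx": 0,"wy": 0,"wz": 0,"jaw": 0}

```text
t: 5.28
tool_pos: [0.5114, 0.2951, 0.3284]
tool_rot: [-3.064, -0.692, -0.008]
contact_force: [-0.4, -0.3, 0.3]
opening: 0.0854
```

```bash
python3 - <<'E'
from h import *
delta([.511,.296,.18])
E
```

```text
t 5.28 pos [0.5114 0.2951 0.3284] F [-0.4277 -0.2879  0.3136] open 0.0854 | d cm [-0.0733 -0.102  14.8389] tilt-corr [ 0.0004 -0.0052  0.    ]
```

Emit:
send_rows:
  series:
    - {"tx": 0,"ty": -0.1,"tz": 5,"wx": 0,"wy": -0.005,"wz": 0,"jaw": 0}
    - {"tx": 0,"ty": 0,"tz": 5,"wx": 0,"wy": 0,"wz": 0,"jaw": 0}
    - {"tx": 0,"ty": 0,"tz": 4,"wx": 0,"wy": 0,"wz": 0,"jaw": 0}
    - {"tx": 0,"ty": 0,"tz": 0,"wx": 0,"wy": 0,"wz": 0,"jaw": 0}

```text
t: 5.78
tool_pos: [0.5144, 0.292, 0.1853]
tool_rot: [3.063, 0.686, 0.006]
contact_force: [-1.0, -0.1, -0.1]
opening: 0.0854
```

```bash
python3 - <<'E'
from h import *
delta([.511,.296,.088])
s=ctrl.get_image("side");cv2.imwrite("pics/s6.png",cv2.resize(s[270:420,180:360,::-1],None,fx=4,fy=4))
E
```

```text
t 5.78 pos [0.5144 0.292  0.1853] F [-1.0127 -0.136  -0.1119] open 0.0854 | d cm [-0.1709 -0.5413  9.7295] tilt-corr [ 0.0033 -0.0031 -0.    ]
```

View pics/s6.png

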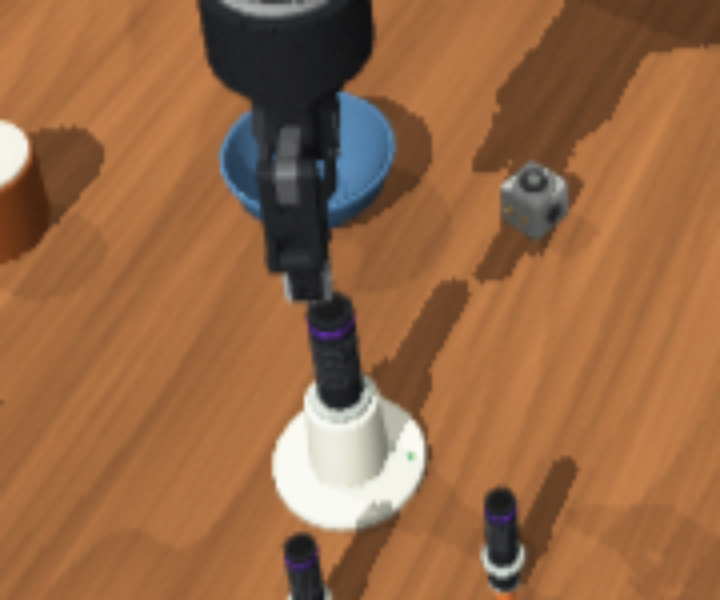

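The open jaws straddle the torch top (crop 330,310), with both small look-alikes clear below. I'll correct the offset and descend.

Emit:
send_rows:
  series:
    - {"tx": -0.2,"ty": -0.5,"tz": 1,"wx": 0.003,"wy": -0.003,"wz": 0,"jaw": 0}
    - {"tx": 0,"ty": 0,"tz": 0,"wx": 0,"wy": 0,"wz": 0,"jaw": 0}
    - {"tx": 0,"ty": 0,"tz": 3,"wx": 0,"wy": 0,"wz": 0,"jaw": 0}
    - {"tx": 0,"ty": 0,"tz": 3,"wx": 0,"wy": 0,"wz": 0,"jaw": 0}

```text
t: 6.32
tool_pos: [0.5197, 0.2987, 0.1287]
tool_rot: [-3.062, -0.684, -0.04]
contact_force: [0.2, -0.5, -0.2]
opening: 0.0852
```

```bash
python3 - <<'E'
from h import *
delta([.511,.296,.088])
E
```

```text
t 6.33 pos [0.5197 0.2987 0.1287] F [ 0.1564 -0.5039 -0.2313] open 0.0852 | d cm [-1.0085 -0.1312  4.0447] tilt-corr [ 0.0015 -0.0256  0.    ]
```

Emit:
send_rows:
  series:
    - {"tx": -0.5,"ty": 0,"tz": 0,"wx": 0,"wy": -0.015,"wz": 0,"jaw": 0}
    - {"tx": 0,"ty": 0,"tz": 0,"wx": 0,"wy": 0,"wz": 0,"jaw": 0}

```text
t: 6.58
tool_pos: [0.5152, 0.2967, 0.1297]
tool_rot: [-3.065, -0.686, -0.016]
contact_force: [0.1, -0.1, 0.9]
opening: 0.0853
```

```bash
python3 - <<'E'
from h import *
delta([.511,.296,.088])
E
```

```text
t 6.58 pos [0.5152 0.2967 0.1297] F [ 0.0898 -0.0813  0.8996] open 0.0853 | d cm [-0.4478 -0.1261  4.1702] tilt-corr [ 0.0017 -0.0099  0.    ]
```

Emit:
send_rows:
  series:
    - {"tx": -0.45,"ty": -0.1,"tz": 0.5,"wx": 0.002,"wy": -0.01,"wz": 0,"jaw": 0}
    - {"tx": 0,"ty": 0,"tz": 1,"wx": 0,"wy": 0,"wz": 0,"jaw": 0}
    - {"tx": 0,"ty": 0,"tz": 1,"wx": 0,"wy": 0,"wz": 0,"jaw": 0}
    - {"tx": 0,"ty": 0,"tz": 1,"wx": 0,"wy": 0,"wz": 0,"jaw": 0}
    - {"tx": 0,"ty": 0,"tz": 0,"wx": 0,"wy": 0,"wz": 0,"jaw": 0}

```text
t: 7.2
tool_pos: [0.5119, 0.2963, 0.0954]
tool_rot: [-3.065, -0.686, -0.006]
contact_force: [0.4, -0.1, -0.1]
opening: 0.0854
```

```bash
python3 - <<'E'
from h import *
delta([.511,.296,.088])
E
```

```text
t 7.20 pos [0.5119 0.2963 0.0954] F [ 0.4045 -0.0868 -0.054 ] open 0.0854 | d cm [-0.0937 -0.0114  0.7406] tilt-corr [-0.0003 -0.0038 -0.    ]
```

Emit:
send_rows:
  series:
    - {"tx": -0.1,"ty": 0,"tz": 0.4,"wx": 0,"wy": -0.004,"wz": 0,"jaw": 0}
    - {"tx": 0,"ty": 0,"tz": 0.3,"wx": 0,"wy": 0,"wz": 0,"jaw": 0}
    - {"tx": 0,"ty": 0,"tz": 0,"wx": 0,"wy": 0,"wz": 0,"jaw": 0.4}
    - {"tx": 0,"ty": 0,"tz": 0,"wx": 0,"wy": 0,"wz": 0,"jaw": 0.55}
  squeeze: 30

```text
t: 7.7
tool_pos: [0.5113, 0.296, 0.0883]
tool_rot: [-3.066, -0.686, -0.0]
contact_force: [0.1, -0.8, -0.6]
opening: 0.0519
```

```bash
python3 - <<'E'
from h import *
delta([.511,.296,.088])
E
```

```text
t 7.70 pos [0.5113 0.296  0.0883] F [ 0.0775 -0.8108 -0.6435] open 0.0519 | d cm [-0.0274 -0.0159  0.0289] tilt-corr [-0.0002 -0.0002 -0.    ]
```

Aligned to well under a millimetre. I'll close gently.

Emit:
send_rows:
  series:
    - {"tx": 0,"ty": 0,"tz": 0,"wx": 0,"wy": 0,"wz": 0,"jaw": 0.65}
    - {"tx": 0,"ty": 0,"tz": 0,"wx": 0,"wy": 0,"wz": 0,"jaw": 0.7}
    - {"tx": 0,"ty": 0,"tz": 0,"wx": 0,"wy": 0,"wz": 0,"jaw": 1}
    - {"tx": 0,"ty": 0,"tz": 0,"wx": 0,"wy": 0,"wz": 0,"jaw": 1}
    - {"tx": 0,"ty": 0,"tz": 0,"wx": 0,"wy": 0,"wz": 0,"jaw": 1}
  squeeze: 40

```text
t: 8.32
tool_pos: [0.5116, 0.2961, 0.0889]
tool_rot: [-3.065, -0.686, -0.002]
contact_force: [-0.2, -1.2, -0.7]
opening: 0.0229
```

```bash
python3 - <<'E'
from h import *
delta([.511,.296,.088])
s=ctrl.get_image("side");cv2.imwrite("pics/s7.png",cv2.resize(s[300:420,210:330,::-1],None,fx=5,fy=5))
E
```

```text
t 8.32 pos [0.5116 0.2961 0.0889] F [-0.1929 -1.15   -0.6548] open 0.0229 | d cm [-0.058  -0.0204  0.087 ] tilt-corr [-0.0001 -0.0011  0.    ]
```

View pics/s7.png

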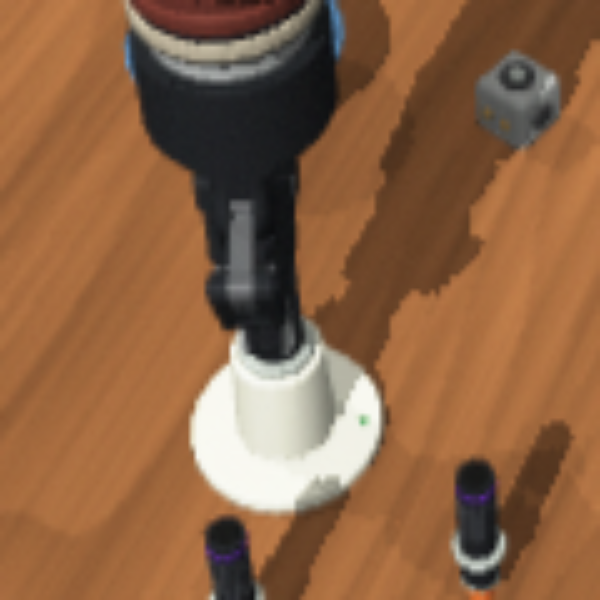

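Both pads hold the barrel just above the collar (opening 22.9 mm). I'll lift straight up.

Emit:
send_rows:
  series:
    - {"tx": 0,"ty": 0,"tz": -0.8,"wx": 0,"wy": 0,"wz": 0,"jaw": 1}
    - {"tx": 0,"ty": 0,"tz": -1.3,"wx": 0,"wy": 0,"wz": 0,"jaw": 1}
    - {"tx": 0,"ty": 0,"tz": -1.5,"wx": 0,"wy": 0,"wz": 0,"jaw": 1}
    - {"tx": 0,"ty": 0,"tz": -1.5,"wx": 0,"wy": 0,"wz": 0,"jaw": 1}
    - {"tx": 0,"ty": 0,"tz": -1.5,"wx": 0,"wy": 0,"wz": 0,"jaw": 1}

```text
t: 9.0
tool_pos: [0.5108, 0.2958, 0.1582]
tool_rot: [-3.066, -0.686, 0.002]
contact_force: [0.5, 0.6, -1.3]
opening: 0.023
```

Emit:
send_rows:
  series:
    - {"tx": 0,"ty": 0,"tz": -2,"wx": 0,"wy": 0,"wz": 0,"jaw": 1}
    - {"tx": 0,"ty": 0,"tz": -4,"wx": 0,"wy": 0,"wz": 0,"jaw": 1}
    - {"tx": 0,"ty": 0,"tz": -5,"wx": 0,"wy": 0,"wz": 0,"jaw": 1}
    - {"tx": 0,"ty": 0,"tz": -5,"wx": 0,"wy": 0,"wz": 0,"jaw": 1}
    - {"tx": 0,"ty": 0,"tz": -5,"wx": 0,"wy": 0,"wz": 0,"jaw": 1}

```text
t: 9.62
tool_pos: [0.509, 0.295, 0.3757]
tool_rot: [3.065, 0.686, -0.009]
contact_force: [0.6, -0.2, -2.9]
opening: 0.0232
```

Emit:
send_rows:
  series:
    - {"tx": 0,"ty": 0,"tz": -4,"wx": 0,"wy": 0,"wz": 0,"jaw": 1}
    - {"tx": 0,"ty": 0,"tz": 0,"wx": 0,"wy": 0,"wz": 0,"jaw": 1}
    - {"tx": 0,"ty": 0,"tz": 0,"wx": 0,"wy": 0,"wz": 0,"jaw": 1}

```text
t: 10.0
tool_pos: [0.5094, 0.2951, 0.4251]
tool_rot: [-3.064, -0.686, -0.009]
contact_force: [-0.6, 0.5, -1.4]
opening: 0.0231
```

```bash
python3 - <<'E'
from h import *
R=delta([.5705,-.1722,.37]);print(R)
s=ctrl.get_image("side");cv2.imwrite("pics/s8.png",cv2.resize(s[220:420,160:360,::-1],None,fx=3,fy=3))
E
```

```text
t 10.00 pos [0.5094 0.2951 0.4251] F [-0.648   0.5205 -1.3508] open 0.0231 | d cm [-14.4238  44.8812   5.4203] tilt-corr [-0.0001 -0.0057 -0.    ]
[[ 0.9046  0.4262  0.0051]
 [ 0.4261 -0.9047  0.0025]
 [ 0.0057 -0.0001 -1.    ]]
```

View pics/s8.png

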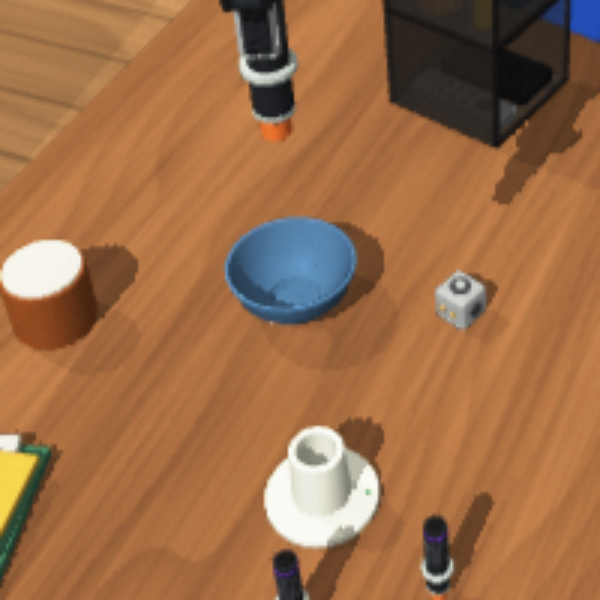

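The torch is out of the dock and held upright, with its amber nose at crop (275,132). The dock, bowl and cube are undisturbed. Now I'll cross over to the caddy.

Emit:
send_rows:
  series:
    - {"tx": -1,"ty": 3,"tz": 0,"wx": 0,"wy": 0,"wz": 0,"jaw": 1}
    - {"tx": -1.8,"ty": 5.5,"tz": 0,"wx": 0,"wy": 0,"wz": 0,"jaw": 1}
    - {"tx": -1.8,"ty": 5.5,"tz": 0,"wx": 0,"wy": 0,"wz": 0,"jaw": 1}
    - {"tx": -1.8,"ty": 5.5,"tz": 0,"wx": 0,"wy": 0,"wz": 0,"jaw": 1}
    - {"tx": -1.8,"ty": 5.5,"tz": 0,"wx": 0,"wy": 0,"wz": 0,"jaw": 1}

```text
t: 10.68
tool_pos: [0.54, 0.0304, 0.412]
tool_rot: [-3.059, -0.699, 0.02]
contact_force: [0.7, -0.3, -1.5]
opening: 0.0232
```

Emit:
send_rows:
  series:
    - {"tx": -1.8,"ty": 5.5,"tz": 0,"wx": 0,"wy": 0,"wz": 0,"jaw": 1}
    - {"tx": -1.8,"ty": 5.5,"tz": 0,"wx": 0,"wy": 0,"wz": 0,"jaw": 1}
    - {"tx": -1,"ty": 3,"tz": 0,"wx": 0,"wy": 0,"wz": 0,"jaw": 1}
    - {"tx": 0,"ty": 0,"tz": 0,"wx": 0,"wy": 0,"wz": 0,"jaw": 1}
    - {"tx": 0,"ty": 0,"tz": 0,"wx": 0,"wy": 0,"wz": 0,"jaw": 1}

```text
t: 11.3
tool_pos: [0.5562, -0.1232, 0.3987]
tool_rot: [-3.051, -0.687, 0.046]
contact_force: [0.7, 0.5, -1.3]
opening: 0.0229
```

```bash
python3 - <<'E'
from h import *
R=delta([.5705,-.1722,.35])
E
```

```text
t 11.30 pos [ 0.5562 -0.1232  0.3987] F [ 0.6919  0.4937 -1.257 ] open 0.0229 | d cm [-0.6817  5.138   4.788 ] tilt-corr [-0.02    0.0257  0.    ]
```

Emit:
send_rows:
  series:
    - {"tx": -0.4,"ty": 2.5,"tz": 0,"wx": -0.02,"wy": 0.025,"wz": 0,"jaw": 1}
    - {"tx": -0.4,"ty": 2.3,"tz": 0,"wx": 0,"wy": 0,"wz": 0,"jaw": 1}
    - {"tx": 0,"ty": 0,"tz": 0,"wx": 0,"wy": 0,"wz": 0,"jaw": 1}
    - {"tx": 0,"ty": 0,"tz": 0,"wx": 0,"wy": 0,"wz": 0,"jaw": 1}

```text
t: 11.8
tool_pos: [0.5705, -0.1707, 0.3974]
tool_rot: [3.064, 0.695, -0.0]
contact_force: [-0.5, 0.0, -0.8]
opening: 0.0234
```

```bash
python3 - <<'E'
from h import *
R=delta([.5705,-.1722,.335])
E
```

```text
t 11.80 pos [ 0.5705 -0.1707  0.3974] F [-0.4813  0.0389 -0.8041] open 0.0234 | d cm [-0.0619  0.1382  6.2403] tilt-corr [ 0.  0. -0.]
```

Emit:
send_rows:
  series:
    - {"tx": 0,"ty": 0.1,"tz": 2,"wx": 0,"wy": 0,"wz": 0,"jaw": 1}
    - {"tx": 0,"ty": 0,"tz": 2,"wx": 0,"wy": 0,"wz": 0,"jaw": 1}
    - {"tx": 0,"ty": 0,"tz": 1,"wx": 0,"wy": 0,"wz": 0,"jaw": 1}
    - {"tx": 0,"ty": 0,"tz": 0.5,"wx": 0,"wy": 0,"wz": 0,"jaw": 1}
    - {"tx": 0,"ty": 0,"tz": 0,"wx": 0,"wy": 0,"wz": 0,"jaw": 1}

```text
t: 12.42
tool_pos: [0.5703, -0.1702, 0.3366]
tool_rot: [-3.061, -0.697, 0.004]
contact_force: [-0.2, -0.4, -0.9]
opening: 0.0231
```

```bash
python3 - <<'E'
from h import *
R=delta([.5705,-.1722,.335])
o=ctrl.get_obs()
s=ctrl.get_image("side");cv2.imwrite("pics/s9f.png",s[:,:,::-1]);cv2.imwrite("pics/s9.png",cv2.resize(s[120:220,270:370,::-1],None,fx=6,fy=6,interpolation=2))
z=R[:,2];tip=o["tool_pos"]+z*.0769;print("tip pred",tip,proj("side",tip),proj("side",tip-z*.118),"spot",proj("side",[.5705,-.1722,.238]))
h=cv2.cvtColor(s[120:220,270:370],cv2.COLOR_RGB2HSV);m=cv2.inRange(h,(5,150,120),(18,255,255));n,l,st,c=cv2.connectedComponentsWithStats(m);print(st[1:].tolist(),(c[1:]+[270,120]).tolist())
E
```

```text
t 12.43 pos [ 0.5703 -0.1702  0.3366] F [-0.1841 -0.3938 -0.8771] open 0.0231 | d cm [-0.065   0.1923  0.159 ] tilt-corr [-0.0027  0.0019  0.    ]
tip pred [ 0.57   -0.1701  0.2597] [319.0163 179.5139] [318.4046 137.5449] spot [319.2373 186.2785]
[[0, 38, 38, 62, 982], [47, 57, 6, 5, 24]] [[282.89613034623216, 182.87474541751527], [319.2916666666667, 179.33333333333334]]
```

View pics/s9.png

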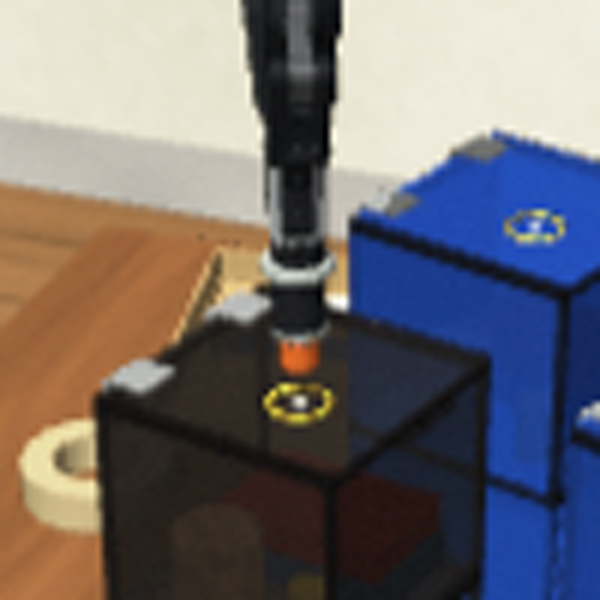

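The nose (crop 299,355) hangs directly above the ring (299,402). I'll correct 2 mm in y and approach.

Emit:
send_rows:
  series:
    - {"tx": -0.05,"ty": 0.2,"tz": 0.6,"wx": -0.003,"wy": 0.002,"wz": 0,"jaw": 1}
    - {"tx": 0,"ty": 0,"tz": 0.6,"wx": 0,"wy": 0,"wz": 0,"jaw": 1}
    - {"tx": 0,"ty": 0,"tz": 0.4,"wx": 0,"wy": 0,"wz": 0,"jaw": 1}
    - {"tx": 0,"ty": 0,"tz": 0,"wx": 0,"wy": 0,"wz": 0,"jaw": 1}

```text
t: 12.98
tool_pos: [0.5714, -0.1727, 0.3216]
tool_rot: [3.061, 0.697, 0.005]
contact_force: [-0.4, 0.3, -2.0]
opening: 0.0229
```

```bash
python3 - <<'E'
from h import *
R=delta([.5705,-.1722,.315])
F=[]
for i in range(4):
    s=ctrl.get_image("side"); F.append(ctrl.get_obs()["contact_force"])
print(np.array(F))
cv2.imwrite("pics/s10.png",cv2.resize(s[140:220,280:360,::-1],None,fx=7,fy=7,interpolation=2))
E
```

```text
t 12.97 pos [ 0.5714 -0.1727  0.3216] F [-0.434   0.2685 -1.9713] open 0.0229 | d cm [-0.0553 -0.0885  0.6564] tilt-corr [ 0.003  -0.0024 -0.    ]
[[-0.2623 -0.6364 -1.7669]
 [-0.6263  0.8063 -1.8383]
 [ 0.6618  0.4274 -0.5275]
 [ 0.0381 -1.0254 -0.634 ]]
```

View pics/s10.png

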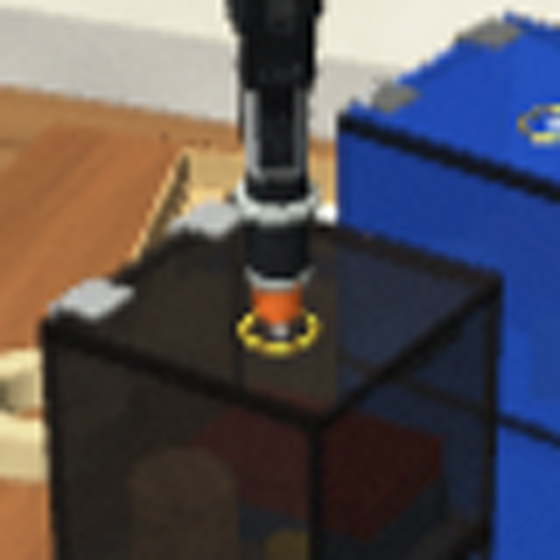

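The nose sits just above the dot, which is half hidden at (280,330) in the crop. I'll lower in small steps and watch for contact.

Emit:
send_rows:
  series:
    - {"tx": -0.05,"ty": -0.05,"tz": 0.3,"wx": 0.003,"wy": -0.002,"wz": 0,"jaw": 1}
    - {"tx": 0,"ty": 0,"tz": 0.2,"wx": 0,"wy": 0,"wz": 0,"jaw": 1}
    - {"tx": 0,"ty": 0,"tz": 0.1,"wx": 0,"wy": 0,"wz": 0,"jaw": 1}

```text
t: 13.55
tool_pos: [0.571, -0.1726, 0.3164]
tool_rot: [3.062, 0.698, 0.003]
contact_force: [0.4, -0.1, -1.8]
opening: 0.023
```

```bash
cat >> h.py <<'E'
def meanF(n=6):
    F=[]
    for i in range(n): s=ctrl.get_image("side"); F.append(ctrl.get_obs()["contact_force"])
    print("meanF",np.mean(F,0),"sd",np.std(F,0)); return s
E
python3 - <<'E'
from h import *
s=meanF();delta([.5705,-.1722,.309])
cv2.imwrite("pics/s11.png",cv2.resize(s[140:220,280:360,::-1],None,fx=7,fy=7,interpolation=2))
E
```

```text
meanF [-0.0196  0.1125 -1.4592] sd [0.3519 0.5008 0.4826]
t 13.85 pos [ 0.5711 -0.1726  0.3167] F [ 0.3366 -0.5104 -1.6498] open 0.0228 | d cm [-0.0389 -0.0679  0.7701] tilt-corr [ 0.0015 -0.0017  0.    ]
```

View pics/s11.png

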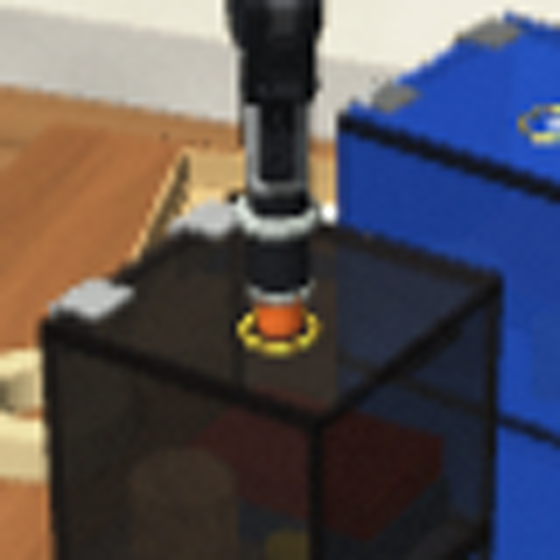

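Centred and not yet touching (force still the hanging weight, about -1.46 N). Next step.

Emit:
send_rows:
  series:
    - {"tx": -0.04,"ty": -0.06,"tz": 0.15,"wx": 0,"wy": 0,"wz": 0,"jaw": 1}
    - {"tx": 0,"ty": 0,"tz": 0.1,"wx": 0,"wy": 0,"wz": 0,"jaw": 1}
    - {"tx": 0,"ty": 0,"tz": 0.1,"wx": 0,"wy": 0,"wz": 0,"jaw": 1}

```text
t: 14.22
tool_pos: [0.5705, -0.1722, 0.3137]
tool_rot: [3.062, 0.698, 0.004]
contact_force: [0.2, 1.3, 0.0]
opening: 0.0232
```

```bash
python3 - <<'E'
from h import *
s=meanF();delta([.5705,-.1722,.309])
E
```

```text
meanF [-0.7073  0.3608 -0.0074] sd [0.1707 0.3066 0.624 ]
t 14.53 pos [ 0.5706 -0.1722  0.3136] F [-0.868   0.7266 -0.0097] open 0.0230 | d cm [-0.0049 -0.0073  0.4632] tilt-corr [ 0.0019 -0.0021 -0.    ]
```

Contact: the push is about 1.45 N, or roughly 1.8 mm in, which agrees with the predicted contact height of 0.315. About 4.3 mm to go.

Emit:
send_rows:
  series:
    - {"tx": 0,"ty": 0,"tz": 0.2,"wx": 0.002,"wy": -0.002,"wz": 0,"jaw": 1}
    - {"tx": 0,"ty": 0,"tz": 0.15,"wx": 0,"wy": 0,"wz": 0,"jaw": 1}
    - {"tx": 0,"ty": 0,"tz": 0.1,"wx": 0,"wy": 0,"wz": 0,"jaw": 1}

```text
t: 14.9
tool_pos: [0.5707, -0.1723, 0.3096]
tool_rot: [3.063, 0.698, 0.001]
contact_force: [-0.5, -0.0, 1.3]
opening: 0.0231
```

```bash
python3 - <<'E'
from h import *
s=meanF(8);delta([.5705,-.1722,.3092])
cv2.imwrite("pics/s12.png",cv2.resize(s[140:220,280:360,::-1],None,fx=7,fy=7,interpolation=2))
E
```

```text
meanF [-0.6873  0.0524  1.3316] sd [0.5098 0.393  0.489 ]
t 15.30 pos [ 0.5707 -0.1723  0.3096] F [-0.2747 -0.1282  1.9517] open 0.0230 | d cm [-0.0165 -0.0203  0.0405] tilt-corr [ 0.0005 -0.0006  0.    ]
```

View pics/s12.png

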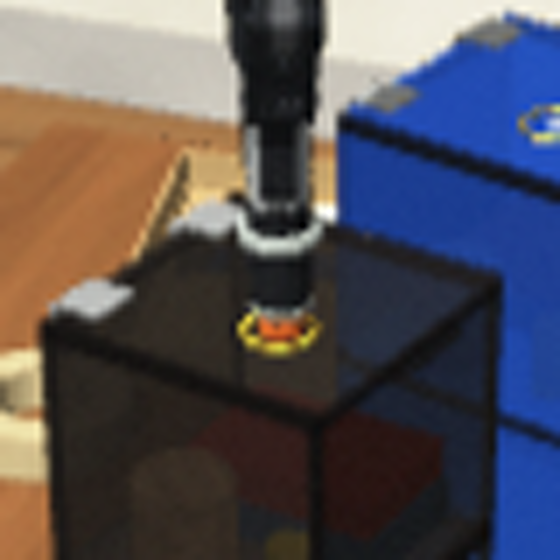

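The nose is half in: the push is 1.33 + 1.46 ≈ 2.8 N, about 6 mm, centred in the ring. Camera calls let time pass while the arm holds its last target, so I'll use them for the hold.

```bash
python3 - <<'E'
from h import *
for i in range(4): s=meanF(18);delta([.5705,-.1722,.3092])
t=ctrl.get_image("top")
cv2.imwrite("pics/f.png",np.hstack([cv2.resize(s[130:250,260:400,::-1],None,fx=3,fy=3),cv2.resize(t[150:270,340:460,::-1],None,fx=3,fy=3)]))
cv2.imwrite("pics/f2.png",t[:,:,::-1])
E
```

```text
meanF [-0.6602  0.4273  1.114 ] sd [0.5355 0.4582 0.4926]
t 16.20 pos [ 0.5707 -0.1723  0.3095] F [-0.0473  0.0213  0.4743] open 0.0229 | d cm [-0.0156 -0.0208  0.0289] tilt-corr [ 0.0004 -0.0006  0.    ]
meanF [-0.608   0.2987  1.1872] sd [0.4354 0.5868 0.4072]
t 17.10 pos [ 0.5707 -0.1723  0.3095] F [ 0.0433 -0.1986  0.6596] open 0.0230 | d cm [-0.016  -0.0203  0.0271] tilt-corr [ 0.0004 -0.0006  0.    ]
meanF [-0.6638  0.3827  1.1068] sd [0.4108 0.5211 0.506 ]
t 18.00 pos [ 0.5707 -0.1723  0.3095] F [-0.2004  0.5351  1.8254] open 0.0230 | d cm [-0.0165 -0.021   0.0298] tilt-corr [ 0.0004 -0.0006 -0.    ]
meanF [-0.6437  0.4493  0.9256] sd [0.4799 0.4357 0.449 ]
t 18.90 pos [ 0.5707 -0.1723  0.3095] F [-0.8856  0.7754  0.6165] open 0.0228 | d cm [-0.0163 -0.0217  0.0289] tilt-corr [ 0.0004 -0.0006 -0.    ]
```

View pics/f.png

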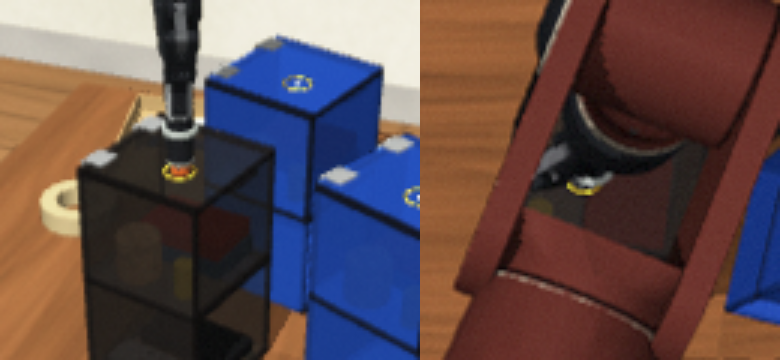

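View pics/f2.png

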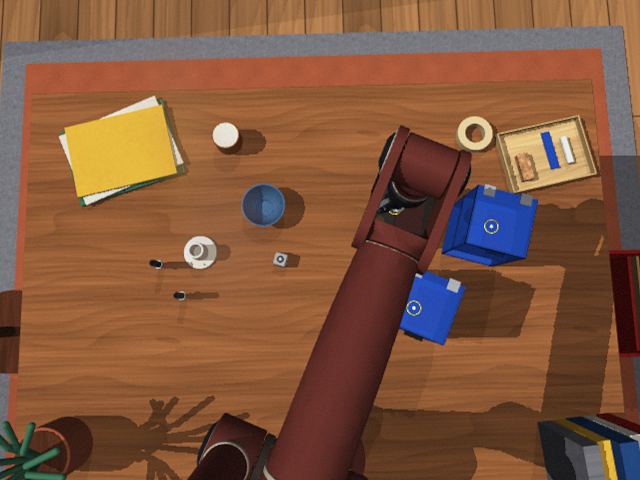

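Steady for over 3.5 s: z stayed at 0.3095, the push was about 2.4–2.6 N, and nothing else has moved. Handing in.

```bash
python3 -c "
from station import ctrl
print(ctrl.finish_job())"
```

```text
the job is handed in; nothing more can be done
None
```

I shut the caddy lid, lifted the largest torch (the docked one) and pressed it upright on the yellow ring. It held there for about 4 s, and I handed in with it still gripped and pressed.

- **Lid:** I pushed near its front edge with closed fingertips. Closing took about 1 N, with a brief 4.6 N when the lid met the rim. The fingertips stopped at 0.238 m and the side picture showed the lid flat.
- **Nose depth:** the tool height gives about 5.9 mm in. The force averaged about 2.4–2.8 N after taking off the torch's weight, or roughly 5–6 mm, so about half travel and not bottomed.
- **Centring:** the tool stayed within 0.3 mm of the spot I measured, tilted less than 0.001 rad. In the side picture the nose sits in the ring. The top view was partly blocked by the arm, so centring towards and away from the side camera relies on the calibration, good to about 2 mm.
- **Agreement of checks:** the force average drifted down about 0.2–0.4 N during the hold while the height did not change. I took that as sensor noise.
- **Other things:** in the last pictures the bowl, the fidget cube and the small torches look unmoved. The things in the lower cube are only partly visible, but nothing went near them.

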